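# Clamp the antenna board to its tilted test stand

### The arm

A 6-joint arm with a two-finger parallel gripper is mounted at the origin on a cart in front of the work surface, level with it; the furniture and walls round the work are solid. World frame = base frame: x ahead of the robot, y to its left, z up, the work surface at z = 0. Lengths are in m, angles in rad, forces in N, time in s.
With the tool pointing down it reaches from about 0.275 to 0.75 m from the base axis. Payload 10.2 kg.
Tool frame: the origin (TCP) lies midway between the tips of the shut fingers; the grasp point (between the pads) lies 19 mm behind it; z points along the fingers, x is the direction in which the jaws open and shut, and the axes are right-handed (so a half turn about z gives the same grasp; the last joint's range is limited). The gripper opens to 85 mm and grips with 20 to 120 N. Pads are 22 mm wide; open, the fingers measure 114 mm over their backs; the gripper's body (76 mm by 85 mm) begins 54 mm behind the grasp point. The pads swing forward as they close: fully open they stand 13 mm farther back than shut.
Start: joints at [0.926, 0.313, 1.498, -0, 1.331, -0.223], TCP at [0.215, 0.479, 0.231] pointing down, gripper open.
Joint ranges: [-2.94, 2.94], [-0.97, 2.17], [0.19, 2.56], [-1.23, 4.37], [0.02, 3.11], [-2.88, 2.88]. Speed limits (rad/s): [2.39, 2.39, 3.01, 3.14, 3.14, 3.14].

### API

Orientations are given as [roll, pitch, yaw] about the fixed x, y, z axes, in that order (R = Rz(yaw) Ry(pitch) Rx(roll)).
In Python, from rig import robot gives the robot as it stands.
- The arm moves only by the tool carry_out, never from a script. Its argument "motion" is a list of rows, each a list of 3 entries, a list of its own where there are three numbers: the shift along the tool's x, y, z in mm, then the turn, a rotation vector about the tool's x, y, z in units of 6 degrees (1.0 is 6 degrees), then the opening, from 0 (shut) to 1 (fully open). A call has exactly 5 rows; each row is the pose to reach, as a shift and turn from the pose commanded when the call began, along the tool's axes at that moment; what a row does not reach only later rows make up. A row lasts 1/10 s, in which the tool goes at most 50 mm and 8.59 degrees, less where a joint would pass 70% of its speed; a pose out of reach is approached as far as the arm can. A call with a gripper value outside its range is refused whole. The fingers move at their own pace and stop on an object; the grip force is fixed at half the most. Time passes only in rows, so rows that repeat a pose let the fingers close, or fill a call up. It gives the time, the measured TCP pose, the force and the opening at its end, in the units of the state.
- robot.state(): the state, without advancing time (a new reading comes with each control period).
- robot.get_image(name): name is "scene" or "top"; returns a dict with "img" (400x640x3 uint8, red, green, blue), "K" (3x3 intrinsics, pixels), "dist_coeffs" ([k1, k2, p1, p2, k3] as OpenCV has them; the pictures are not rectified), "R" (3x3) and "t" (3): a world point X has camera coordinates R X + t. Camera axes: x right, y down, z forward; pixel columns grow to the right and rows downward; lengths in m; the calibration is good to about 2 mm. A picture is of the moment at which its call begins. There is no depth.
- robot.sign_off(): hands the job in, once; it reports no verdict.
Trained networks look in the newest picture that a camera, given by its name, has taken for a name from the list of things; names that differ only in an ending like _2 or _b are one class to them, and where a whole thing is asked for, a point or a joint stands for the part that bears it (a point fixed in the world has none). Each returns a list of dicts, best first, with "score" (0 to 1); they miss things now and then, are a little off and sometimes report something else, mostly with a low value. They report only what shows in the picture. A call takes as long as a camera call. They do not tell look-alikes from the thing itself.
- robot.search_frame(camera, name): "at" ([x, y, z] in m, in world coordinates, good to about 4 mm: the middle of the surface that is visible of it).
- robot.mark_of(camera, name): "at" ([x, y, z] in m, in world coordinates, good to about 4 mm: a listed point, or the origin of a listed thing).
The state is a dict: "t": time; "q": joint angles; "joint_velocities": joint speeds; "tau": joint torques, N m; "tcp_pos": TCP position; "tool_rot": TCP orientation; "wrist_force": force on the tool from outside, world axes, zero at the start; "torque": the same for the moment, N m; "grip_width": finger opening in m.
Only numpy, scipy, OpenCV 4.12 (cv2) and the standard library are available. Lean on these libraries where they do the work, as an engineer would, in place of code of your own. Each camera call takes 0.05 s, during which the arm holds its last target.

### The job

The patch antenna board only leans on the sloping plate of its test stand. Take the orange spring clamp off the rail, squeeze its jaws open and push it, in line with the slope, fully home over the middle of the top edge of board and plate, feeling for the stop and pressing only gently; then let its jaws close, so that it clamps the board to the plate, and leave it there. Do not shift the stand, the board in it, the other clamp or the things lying around.

Things in the scene. Friction and masses are not known exactly. Their poses are not given: they have to be found in the camera images.
- orange_clamp: Orange spring clamp (peg type), 113 mm long, 24 mm wide, 80 g, upright on the rail, handles up. Origin at the pivot; z up between the handles, x the closing direction, y along the edge it sits on. Flat handles 5 to 65 mm above the pivot splay upwards (46 mm over their backs at 35 mm, 61 at 65). Squeezed to the stop: parallel, 33 mm over their backs. Pad middles 42 mm below the pivot.
- orange_clamp_jaw (a joint): Hinge of the orange clamp, rad: 0 when the pads hold a 7 mm thick edge, -0.08 when the pads touch, 0.50 with the handles squeezed to the stop (about 15 N), the jaws then 27 mm open. Its spring presses the pads with about 10 N. The clamp's body is one of its halves and leans by half this value when squeezed evenly.
- orange_clamp_throat (a point): Bottom of the clamp's round spring barrel, 9 mm below its pivot: the stop that the edge meets when the clamp is pushed fully home. Axes as the orange clamp's.
- grey_clamp: Second clamp of the same form, grey with blue pads, on the same rail, 80 mm from the orange one (middle to middle); it stays there. Origin at its pivot.
- rail: Fixed clamp rail: a dark foot 90 x 190 x 8 mm and on two posts an aluminium bar, 7 mm thick (x) and 180 mm long (y), its top edge 98 mm and lower edge 50 mm above the bench. Origin under the middle of the foot, z up. The clamps sit 40 mm either side of its middle, throats on its top edge.
- stand: Test stand, loose but heavy (1.6 kg): dark base 140 (x) x 130 (y) x 10 mm and an aluminium plate, 4 mm thick, 140 mm wide, leaning 35 degrees (0.61 rad) from vertical, with two thin struts behind its sides. Origin under the middle of the base, z up. The plate's face looks to +x and upward; its top edge leans to -x.
- ledge: Black ledge with a small lip at the foot of the stand's plate, on which the board's lower edge rests. Same origin and axes as the stand.
- board: Cream antenna board with copper patches, 120 mm wide, 140 mm along the slope, 3 mm thick, 160 g, loose: it stands on the ledge and leans flat on the plate. Its origin and axes coincide at the start with the stand's (not with the board's middle).
- edge_mid (a point): Middle of the board's top edge (bare, between two copper strips), where the clamp belongs, midway through the 7 mm of board and plate; 137 mm above the bench. x is the normal of the copper face, y runs along the edge, z up the slope (35 degrees from vertical). The board stands 4 mm higher than the plate: the clamp's throat stops on the board.
- torque_spanner: Small orange-handled torque spanner lying on the bench behind the rail, 151 mm long. Origin under its middle.
- tape_yellow: Roll of yellow tape lying on the bench behind the stand, 76 mm across, 18 mm high. Origin under its middle.
Things that resemble listed ones, but are neither listed nor needed, are in the scene too. Leave any yellow look-alike of the orange_clamp alone.

How it is judged:
By the outcome, as a careful person would: the job done as asked, in the order asked, and still so for the second after the job is handed in, with the robot touching nothing.
It also fails if it takes over 43 s, if anything falls off the work surface, if the arm or the gripper's body presses on something with over 40 N, if the wrist force passes 120 N, or if a joint passes its speed limit or range.

## Working session

There is one attempt and no reset: what is moved stays moved. The work goes in short steps, Python scripts to look and compute and a tool call to move; the robot and the scene stay as the last step left them, time stands still between calls to the robot, and variables do not carry over. Pictures are saved under pics/ and viewed, and the job is handed in when it is done.

Besides the shell and the picture viewer there is one more tool, called after "Emit:" as a command line: name --argument value ..., lists and objects as JSON in quotes. carry_out: Moves the arm, as the interface text tells. Its arguments: {"type":"object","properties":{"motion":{"type":"array","items":{"type":"array"}}},"required":["motion"]}

```bash
ls; mkdir -p pics
python3 - <<'E'
from rig import robot
import cv2
s=robot.state()
print(s)
for c in ("scene","top"):
    d=robot.get_image(c)
    cv2.imwrite(f"pics/{c}0.png",d["img"][:,:,::-1])
    print(c,d["K"],d["dist_coeffs"],d["R"],d["t"])
    for n in ("orange_clamp","orange_clamp_throat","grey_clamp","rail","stand","edge_mid","board"):
        print(n,[(round(r["score"],2),[round(v,4) for v in r["at"]]) for r in robot.mark_of(c,n)])
E
```

```text
pics
{'t': 0.0, 'q': array([ 9.25577978e-01,  3.13467656e-01,  1.49843248e+00, -7.52031090e-06,
        1.33100861e+00, -2.23403080e-01]), 'joint_velocities': array([ 0.00119096, -0.00049858, -0.00060804, -0.00165632, -0.00094842,
       -0.00101067]), 'tau': array([-1.17705789e-03, -4.12250662e+01, -2.59745389e+01, -2.69604134e-04,
        4.15256945e-03,  1.34569527e-05]), 'tcp_pos': array([0.21479973, 0.47876508, 0.23072778]), 'tool_rot': array([-3.14130819e+00,  1.28500731e-03,  1.14898303e+00]), 'wrist_force': array([ 0.55287395, -0.36233666, -0.0559823 ]), 'torque': array([ 0.01115353,  0.02985413, -0.02924257]), 'grip_width': 0.08571718510212332}
scene [[500.37990256   0.         316.93226547]
 [  0.         500.37990256 197.37988552]
 [  0.           0.           1.        ]] [0.00320338 0.         0.         0.         0.        ] [[ 6.82181406e-01 -7.31182960e-01 -8.67418353e-05]
 [-5.64748878e-01 -5.26825848e-01 -6.35226913e-01]
 [ 4.64421397e-01  4.33388976e-01 -7.72325554e-01]] [-0.37295656  0.36338808  0.9559529 ]
orange_clamp [(0.69, [0.5353, -0.1992, 0.107]), (0.56, [
[... 469 characters left out ...]
      0.           1.        ]] [-0.09207317  0.          0.          0.          0.        ] [[-0.02268501 -0.99973507  0.00389594]
 [-0.9919465   0.02202221 -0.12472835]
 [ 0.12460951 -0.00669402 -0.99218328]] [0.0239301  0.5759658  1.03710306]
orange_clamp [(0.9, [0.539, -0.2008, 0.1109]), (0.49, [0.408, -0.1659, 0.0477])]
orange_clamp_throat [(0.84, [0.4082, -0.1604, 0.0413]), (0.68, [0.5378, -0.2036, 0.0967]), (0.49, [0.538, -0.1985, 0.1077])]
grey_clamp [(0.92, [0.5322, -0.1239, 0.1087])]
rail [(0.73, [0.5357, -0.1646, -0.0027]), (0.42, [0.5365, -0.1976, 0.1066])]
stand [(0.85, [0.5046, 0.085, 0.0007])]
edge_mid [(0.69, [0.4951, 0.1102, 0.1353])]
board [(0.84, [0.5072, 0.082, 0.0002])]
```

View pics/scene0.png

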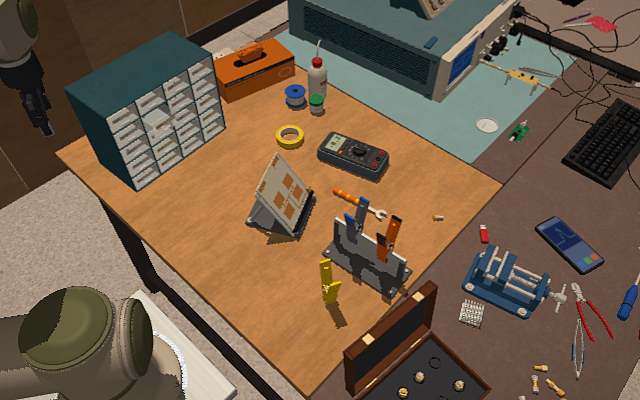

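View pics/top0.png

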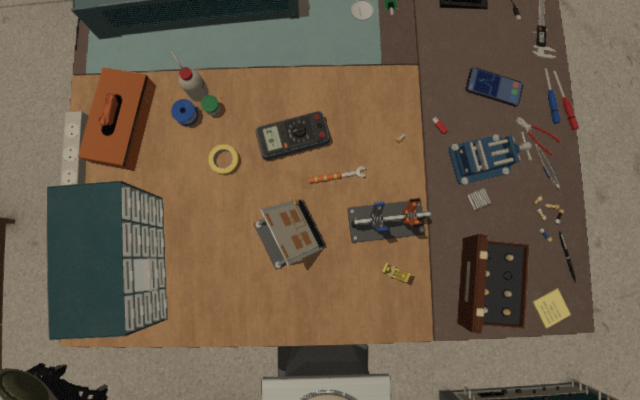

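Candidates for the orange clamp: orange one with orange handles on the rail at scene (388,240) / top (408,215); yellow look-alike on the bench at scene (328,285) / top (397,272) (not it); grey/blue one at scene (356,220) (not it); orange spanner handle at scene (350,196). Choosing the orange one on the rail; checking in close crops.

Run:
```python
import cv2
import numpy as np
a=cv2.imread("pics/scene0.png");b=cv2.imread("pics/top0.png")
def cr(i,x,y,w,h,k,n): cv2.imwrite(n,cv2.resize(i[y:y+h,x:x+w],None,fx=k,fy=k,interpolation=cv2.INTER_CUBIC))
cr(a,310,180,110,120,5,"pics/c_scene_rail.png")
cr(a,235,140,90,105,5,"pics/c_scene_stand.png")
cr(b,340,185,100,105,5,"pics/c_top_rail.png")
cr(b,245,190,90,85,6,"pics/c_top_stand.png")
```

```text
(no output)
```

View pics/c_scene_rail.png

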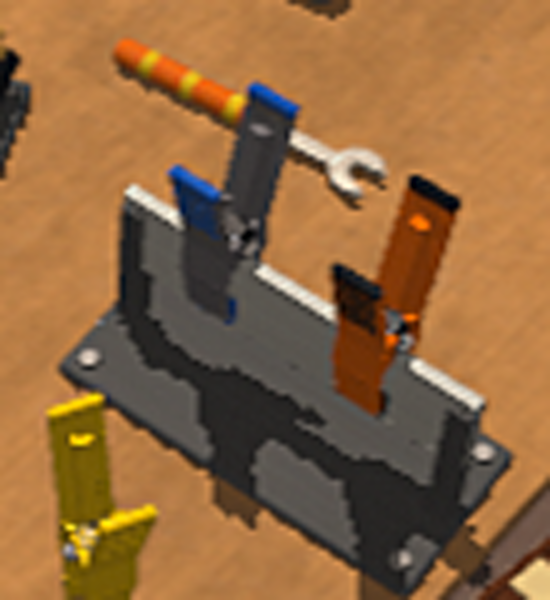

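View pics/c_scene_stand.png

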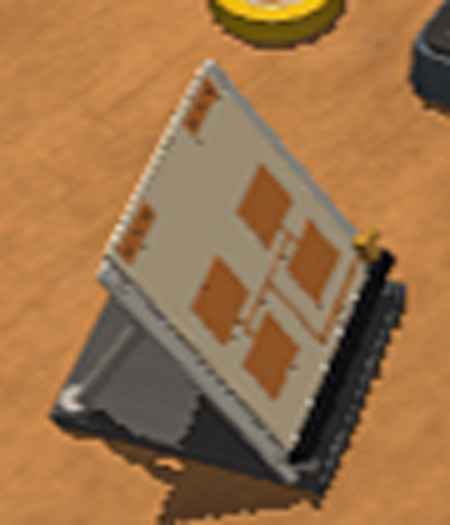

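View pics/c_top_rail.png

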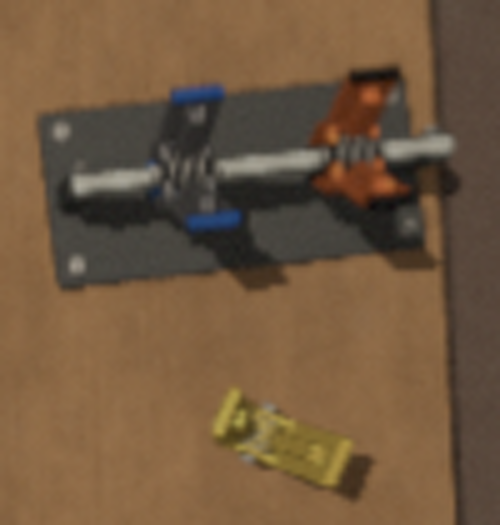

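View pics/c_top_stand.png

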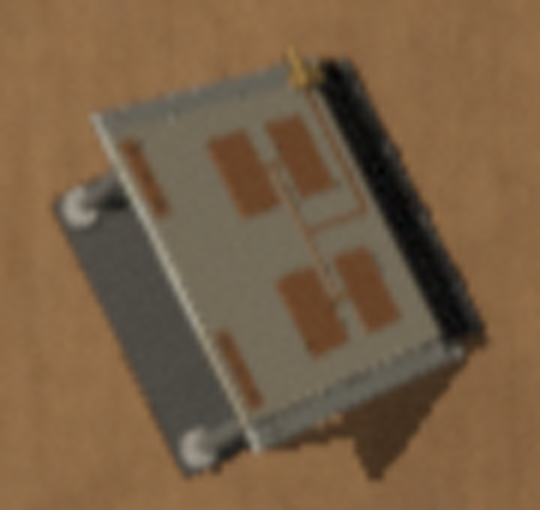

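The crops confirm the orange clamp with black handle ends on the rail at scene (388,243), the yellow copy lying free on the bench, and the board's top edge running scene (276,153)-(256,190). Now fit rail and stand poses to corners I pick.

```bash
cat > h.py <<'E'
import numpy as np, cv2, pickle
from scipy.optimize import least_squares
from scipy.spatial.transform import Rotation as Ro
def proj(d,X):
    X=np.atleast_2d(X); return cv2.projectPoints(X.astype(float),cv2.Rodrigues(np.array(d["R"]))[0],np.array(d["t"],float),np.array(d["K"]),np.array(d["dist_coeffs"]))[0][:,0]
S35,C35=np.sin(.6109),np.cos(.6109)
n_=np.array([C35,0,S35]);u_=np.array([-S35,0,C35])
def Rz(a): return Ro.from_euler('z',a).as_matrix()
def edge_pts(p,loc): # p=(x,y,yaw) of edge_mid ; loc rows in edge frame (n,y,u)
    loc=np.atleast_2d(loc); B=np.c_[n_,[0,1,0],u_]
    return np.array([p[0],p[1],.137])+(Rz(p[2])@B@loc.T).T
def rail_pts(p,loc): return np.array([p[0],p[1],0])+(Rz(p[2])@np.atleast_2d(loc).T).T
def fkR(q): 
    return (Ro.from_euler('z',q[0])*Ro.from_euler('y',q[1]+q[2])*Ro.from_euler('z',q[3])*Ro.from_euler('y',q[4])*Ro.from_euler('z',q[5]+np.pi))
E
python3 - <<'E'
from rig import robot
from h import *
D={c:robot.get_image(c) for c in("scene","top")}
pickle.dump(D,open("cal.pkl","wb"))
sc=lambda x,y:(235+x/5-.4,140+y/5-.4); tp=lambda x,y:(245+x/6-.4,190+y/6-.4)
# board top corners front face
E=[("scene",sc(210,65),(.0035,.060,0)),("scene",sc(107,255),(.0035,-.060,0)),
   ("top",tp(110,118),(.0035,.060,0)),("top",tp(250,412),(.0035,-.060,0)),
   ("top",tp(97,118),(-.0015,.070,-.004)),("top",tp(256,450),(-.0015,-.070,-.004))]
r=lambda p:np.concatenate([proj(D[c],edge_pts(p,l))[0]-uv for c,uv,l in E])
f=least_squares(r,[.493,.112,-1.13],x_scale=[.01,.01,.1]);print(f.x,f.fun.round(1))
sc=lambda x,y:(310+x/5-.4,180+y/5-.4); tp=lambda x,y:(340+x/5-.4,185+y/5-.4)
Rl=[("scene",sc(130,187),(0,.09,.098)),("scene",sc(482,405),(0,-.09,.098)),
 ("scene",sc(60,365),(-.045,.095,.008)),("scene",sc(405,598),(-.045,-.095,.004)),("scene",sc(512,456),(.045,-.095,.008)),
 ("top",tp(72,186),(0,.09,.098)),("top",tp(455,147),(0,-.09,.098)),
 ("top",tp(38,117),(.045,.095,.008)),("top",tp(62,288),(-.045,.095,.004)),("top",tp(425,248),(-.045,-.095,.004)),("top",tp(398,70),(.045,-.095,.008))]
r=lambda p:np.concatenate([proj(D[c],rail_pts(p,l))[0]-uv for c,uv,l in Rl])
g=least_squares(r,[.537,-.165,.1],x_scale=[.01,.01,.1]);print(g.x,g.fun.round(1))
print("clamp",rail_pts(g.x,[0,-.04,.107]))
# overlays
for c in D:
    im=D[c]["img"][:,:,::-1].copy(); k=3; im=cv2.resize(im,None,fx=k,fy=k,interpolation=cv2.INTER_CUBIC)
    def poly(P,col,cl=True):
        cv2.polylines(im,[np.int32((proj(D[c],P)+.5)*k)],cl,col,1)
    poly(edge_pts(f.x,[(.0035,.06,0),(.0035,-.06,0),(.0035,-.06,-.14),(.0035,.06,-.14)]),(255,0,0))
    poly(edge_pts(f.x,[(.0005,.07,-.004),(.0005,-.07,-.004)]),(0,255,0))
    poly(rail_pts(g.x,[(-.0035,.09,.098),(-.0035,-.09,.098),(.0035,-.09,.098),(.0035,.09,.098)]),(0,0,255))
    poly(rail_pts(g.x,[(-.045,.095,.008),(-.045,-.095,.008),(.045,-.095,.008),(.045,.095,.008)]),(0,0,255))
    for s,h in((0,.107),(0,.172)): poly(rail_pts(g.x,[(-.0115,-.04,h),(.0115,-.04,h)]),(255,0,255))
    x0,y0,x1,y1=(230,135,430,310) if c=="scene" else (245,180,445,290)
    cv2.imwrite(f"pics/ov_{c}.png",im[y0*k:y1*k,x0*k:x1*k])
# joint solutions
for nm,T in (("rail",None),("edge",None)):
    for sgn in(1,-1):
        if nm=="rail": x=sgn*Rz(g.x[2])[:,0]; z=np.array([0,0,-1.])
        else: x=sgn*Rz(f.x[2])@n_; z=-Rz(f.x[2])@u_
        R=np.c_[x,np.cross(z,x),z]
        for q1,q23 in ((-.36,1.8),)if nm=="rail" else ((.2,1.6),(.4,1.4),(.5,1.6),(.4,1.8)):
            e=(Ro.from_euler('y',-q23)*Ro.from_euler('z',-q1)*Ro.from_matrix(R)*Ro.from_euler('z',np.pi)).as_matrix()
            b=np.arccos(e[2,2]); a=np.arctan2(e[1,2],e[0,2]); cc=np.arctan2(e[2,1],-e[2,0])
            print(nm,sgn,q1,q23,np.round([a,b,cc],2))
np.save("fit.npy",[f.x,g.x])
q=robot.state()["q"];print(fkR(q).as_euler('xyz'))
E
```

```text
[ 0.49472561  0.11042599 -1.14011087] [-0.4 -0.8  0.1 -1.4  0.3  1.6  0.2  1.4  0.2 -1.7  0.6 -0.4]
[ 0.53327956 -0.16291294  0.08724038] [-0.8  0.1 -0.5 -0.3 -1.4 -0.4 -0.2  0.2  0.6 -1.1  0.5 -0.2  0.2 -0.9
  0.1 -0.8 -0.6  0.5  0.9  0.1  1.9  0.5]
clamp [[ 0.53676475 -0.20276082  0.107     ]]
rail 1 -0.36 1.8 [-0.    1.34 -0.45]
rail -1 -0.36 1.8 [-0.    1.34  2.69]
edge 1 0.2 1.6 [-0.6   1.42  1.4 ]
edge 1 0.4 1.4 [-0.62  1.69  1.45]
edge 1 0.5 1.6 [-0.61  1.59  1.64]
edge 1 0.4 1.8 [-0.63  1.37  1.68]
edge -1 0.2 1.6 [-0.6   1.42 -1.74]
edge -1 0.4 1.4 [-0.62  1.69 -1.69]
edge -1 0.5 1.6 [-0.61  1.59 -1.5 ]
edge -1 0.4 1.8 [-0.63  1.37 -1.46]
[ 3.14159118e+00 -5.68723384e-05  1.14901069e+00]
```

View pics/ov_scene.png

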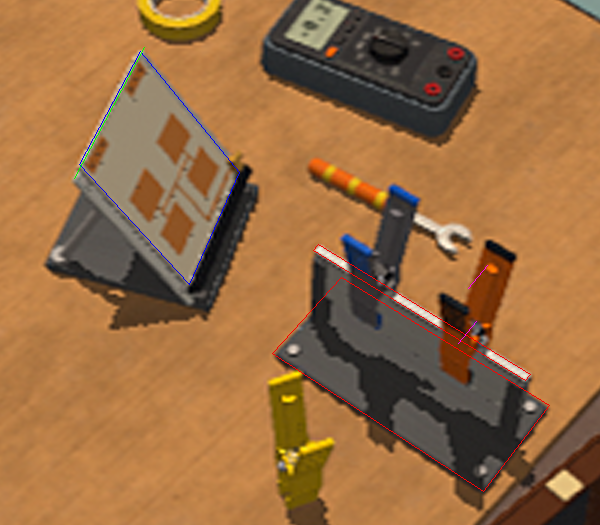

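View pics/ov_top.png

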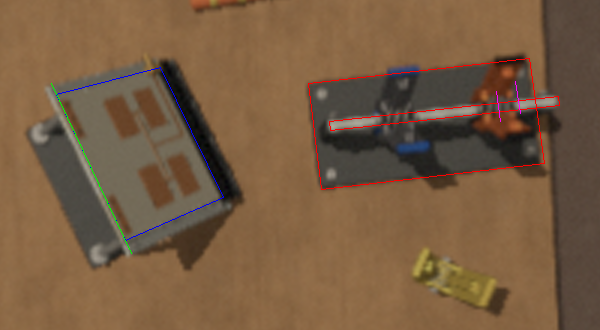

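```bash
cat >> h.py <<'E'
def go(s,P,R):
    """print shift mm / turn units from state s to target"""
    R0=Ro.from_euler('xyz',s["tool_rot"])
    sh=R0.inv().apply(np.array(P)-s["tcp_pos"])*1000
    rv=np.degrees((R0.inv()*R).as_rotvec())/6
    print("shift",sh.round(1),"turn",rv.round(2))
fit=np.load("fit.npy")
RR=Ro.from_matrix(Rz(fit[1][2])@np.diag([1,-1,-1.]))
_x=Rz(fit[0][2])@n_;_z=-Rz(fit[0][2])@u_
RE=Ro.from_matrix(np.c_[_x,np.cross(_z,_x),_z])
E
python3 - <<'E'
from rig import robot
from h import *
go(robot.state(),[.537,-.2015,.215],RR)
E
```

```text
shift [-489.   572.4   16.3] turn [-0.   -0.   10.14]
```

Emit:
carry_out --motion '[[[-32, 37, 1], [0, 0, 0.7], 1], [[-64, 74, 2], [0, 0, 1.4], 1], [[-96, 111, 3], [0, 0, 2.1], 1], [[-128, 148, 4], [0, 0, 2.8], 1], [[-160, 185, 5], [0, 0, 3.5], 1]]'

```text
t: 1.4
tcp_pos: [0.3183, 0.2559, 0.2266]
tool_rot: [3.141, -0.001, 0.781]
wrist_force: [0.8, -0.1, -0.8]
grip_width: 0.0858
```

```bash
cat > g.py <<'E'
from rig import robot
from h import *
s=robot.state();print(s["t"],s["tcp_pos"].round(4),s["q"].round(2),s["wrist_force"].round(1),s["grip_width"])
go(s,[.537,-.2015,.215],RR)
E
python3 g.py
```

```text
1.4 [0.3183 0.2559 0.2266] [ 0.39  0.06  1.82  0.    1.26 -0.39] [ 0.8 -0.1 -0.8] 0.08579027281294217
shift [-166.7  478.8   11.6] turn [ 0.   -0.01  6.63]
```

Emit:
carry_out --motion '[[[-16, 47, 1], [0, 0, 0.7], 1], [[-32, 94, 2], [0, 0, 1.4], 1], [[-48, 141, 3], [0, 0, 2.1], 1], [[-64, 188, 4], [0, 0, 2.8], 1], [[-80, 235, 5], [0, 0, 3.5], 1]]'

```text
t: 1.9
tcp_pos: [0.4277, 0.0321, 0.2215]
tool_rot: [3.141, -0.001, 0.413]
wrist_force: [1.4, 0.6, 0.7]
grip_width: 0.0854
```

```bash
python3 g.py
```

```text
1.9 [0.4277 0.0321 0.2215] [-0.2   0.11  1.78  0.    1.25 -0.61] [1.4 0.6 0.7] 0.08541816103684295
shift [  6.4 257.8   6.6] turn [ 0.   -0.01  3.11]
```

Emit:
carry_out --motion '[[[1, 50, 1], [0, 0, 0.6], 1], [[3, 100, 2], [0, 0, 1.2], 1], [[4, 150, 4], [0, 0, 1.9], 1], [[5, 200, 5], [0, 0, 2.5], 1], [[6, 250, 6], [0, 0, 3.1], 1]]'

```text
t: 2.4
tcp_pos: [0.5341, -0.194, 0.2152]
tool_rot: [3.142, -0.0, 0.088]
wrist_force: [1.6, 0.8, 0.2]
grip_width: 0.0853
```

Emit:
carry_out --motion '[[[0, 7, 0], [0, 0, 0], 1], [[0, 7, 0], [0, 0, 0], 1], [[0, 7, 0], [0, 0, 0], 1], [[0, 7, 0], [0, 0, 0], 1], [[0, 7, 0], [0, 0, 0], 1]]'

```text
t: 2.9
tcp_pos: [0.5342, -0.1978, 0.2158]
tool_rot: [3.141, -0.0, 0.093]
wrist_force: [-0.0, 0.4, 0.2]
grip_width: 0.0854
```

```bash
python3 g.py
python3 - <<'E'
from rig import robot
from h import *
s=robot.state()
for c in("scene","top"):
    d=robot.get_image(c); im=d["img"][:,:,::-1].copy()
    tip=proj(d,s["tcp_pos"])[0]; k=5
    x0,y0=(300,90) if c=="scene" else (330,130)
    cr=cv2.resize(im[y0:y0+115,x0:x0+120],None,fx=k,fy=k,interpolation=cv2.INTER_CUBIC)
    R=Ro.from_euler('xyz',s["tool_rot"]).as_matrix()
    for P in (s["tcp_pos"],s["tcp_pos"]+R@[.0425,0,-.013],s["tcp_pos"]+R@[-.0425,0,-.013]):
        cv2.circle(cr,tuple(np.int32((proj(d,P)[0]-[x0,y0]+.5)*k)),4,(0,255,0),1)
    cv2.imwrite(f"pics/a_{c}.png",cr)
    print(c,[(r["score"],np.round(r["at"],4)) for r in robot.mark_of(c,"orange_clamp")])
E
```

```text
2.9 [ 0.5342 -0.1978  0.2158] [-0.56  0.42  1.38  0.    1.34 -0.65] [-0.   0.4  0.2] 0.08537572930203048
shift [2.4 4.  0.8] turn [ 0.   -0.    0.05]
scene [(0.71, array([ 0.412 , -0.1653,  0.0478])), (0.61, array([ 0.5368, -0.2029,  0.1103]))]
top []
```

View pics/a_scene.png

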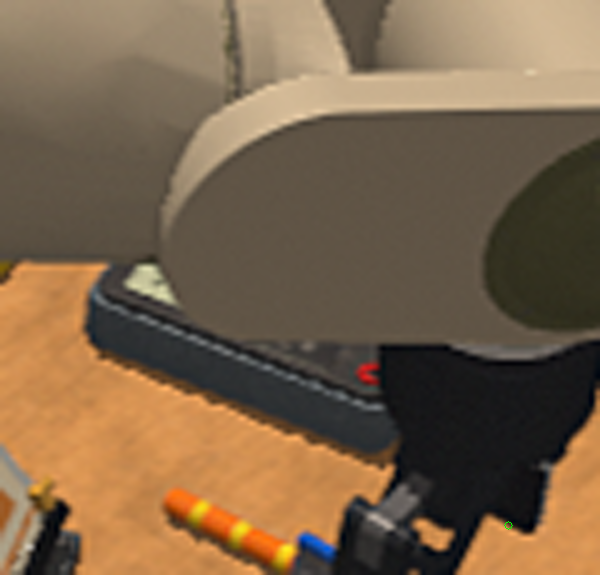

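View pics/a_top.png

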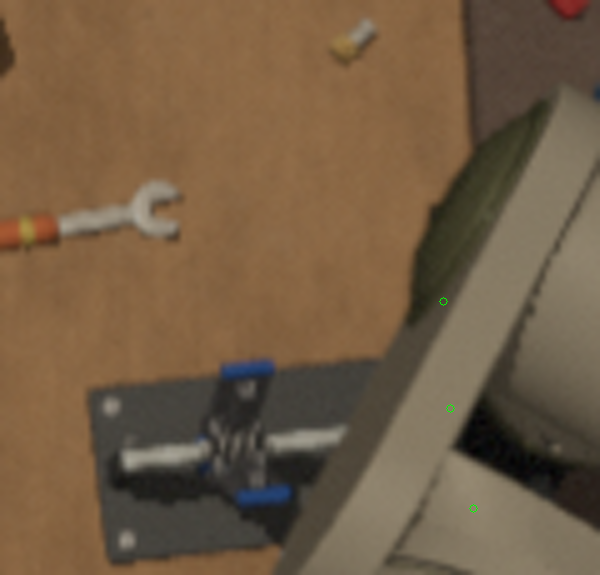

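Scene view: fingers above the orange clamp, grey clamp's blue handle at crop (315,545) is clear of them. The scene network agrees with my fit for the clamp (.537,-.203). Descend.

Emit:
carry_out --motion '[[[2.5, 4, 0], [0, 0, 0.05], 1], [[2.5, 4, 20], [0, 0, 0.05], 1], [[2.5, 4, 45], [0, 0, 0.05], 1], [[2.5, 4, 70], [0, 0, 0.05], 1], [[2.5, 4, 88], [0, 0, 0.05], 1]]'

```text
t: 3.6
tcp_pos: [0.5368, -0.2026, 0.1257]
tool_rot: [-3.141, 0.001, 0.086]
wrist_force: [0.2, -0.1, 0.1]
grip_width: 0.0854
```

Emit:
carry_out --motion '[[[0, 0, 0], [0, 0, 0], 1], [[0, 0, 0], [0, 0, 0], 1], [[0, 0, 0], [0, 0, 0], 1], [[0, 0, 0], [0, 0, 0], 1], [[0, 0, 0], [0, 0, 0], 1]]'

```text
t: 4.1
tcp_pos: [0.5374, -0.2028, 0.128]
tool_rot: [3.141, -0.001, 0.086]
wrist_force: [-0.4, -0.1, 0.5]
grip_width: 0.0856
```

```bash
python3 g.py
cat > pic.py <<'E'
import sys
from rig import robot
from h import *
# name cam x0 y0 w h k
nm,c=sys.argv[1:3];x0,y0,w,hh,k=map(int,sys.argv[3:8])
d=robot.get_image(c);im=d["img"][:,:,::-1]
cv2.imwrite(f"pics/{nm}.png",cv2.resize(im[y0:y0+hh,x0:x0+w],None,fx=k,fy=k,interpolation=cv2.INTER_CUBIC))
E
python3 pic.py b1 scene 310 130 140 140 4
```

```text
4.1 [ 0.5374 -0.2028  0.128 ] [-0.56  0.52  1.48 -0.    1.14 -0.65] [-0.4 -0.1  0.5] 0.08560989900853103
shift [ -0.2  -1.2 -87. ] turn [ 0.01 -0.01 -0.01]
```

View pics/b1.png

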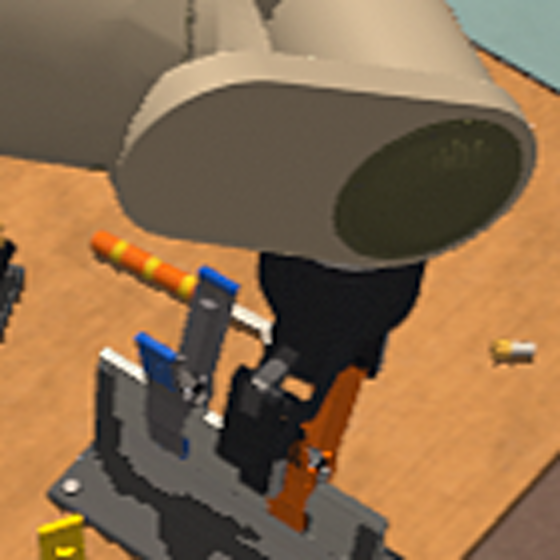

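Picture: the near finger (crop 265,440) and hand straddle the orange clamp (crop 320,440), grey clamp is clear. Close.

Emit:
carry_out --motion '[[[0, 0, 0], [0, 0, 0], 0.7], [[0, 0, 0], [0, 0, 0], 0.5], [[0, 0, 0], [0, 0, 0], 0.3], [[0, 0, 0], [0, 0, 0], 0.2], [[0, 0, 0], [0, 0, 0], 0]]'

```text
t: 4.65
tcp_pos: [0.5377, -0.2039, 0.1304]
tool_rot: [3.137, -0.002, 0.086]
wrist_force: [-5.3, -1.1, 20.7]
grip_width: 0.0261
```

Emit:
carry_out --motion '[[[0, 0, 0], [0, 0, 0], 0], [[0, 0, 0], [0, 0, 0], 0], [[0, 0, 0], [0, 0, 0], 0], [[0, 0, 0], [0, 0, 0], 0], [[0, 0, 0], [0, 0, 0], 0]]'

```text
t: 5.15
tcp_pos: [0.5377, -0.2039, 0.1304]
tool_rot: [3.137, -0.003, 0.086]
wrist_force: [-6.3, -2.5, 19.9]
grip_width: 0.0262
```

```bash
python3 g.py; python3 pic.py b2 scene 310 150 140 140 4
```

```text
5.15 [ 0.5377 -0.2039  0.1304] [-0.57  0.51  1.48 -0.    1.15 -0.65] [-6.3 -2.5 19.9] 0.02622434665332946
shift [ -0.3  -2.1 -84.6] turn [ 0.04 -0.02 -0.01]
```

View pics/b2.png

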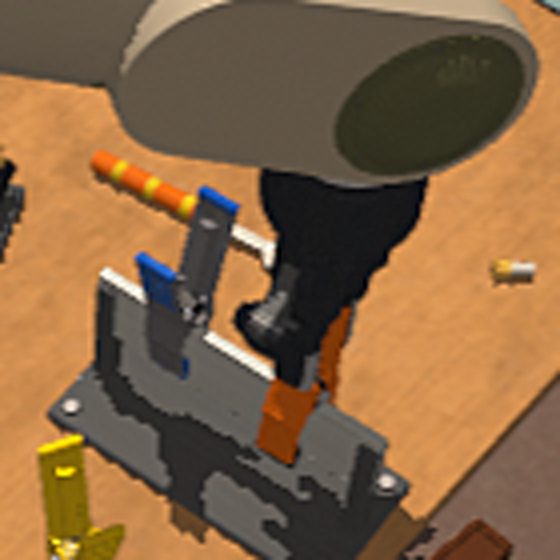

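The jaws have visibly opened off the bar (crop 285,420); grip holds. Lift along the tool axis.

Emit:
carry_out --motion '[[[0, 0, -4], [0, 0, 0], 0], [[0, 0, -10], [0, 0, 0], 0], [[0, 0, -20], [0, 0, 0], 0], [[0, 0, -35], [0, 0, 0], 0], [[0, 0, -50], [0, 0, 0], 0]]'

```text
t: 5.7
tcp_pos: [0.5371, -0.2025, 0.1781]
tool_rot: [-3.141, 0.0, 0.086]
wrist_force: [0.6, -0.1, -0.3]
grip_width: 0.0264
```

Emit:
carry_out --motion '[[[0, 0, -20], [0, 0, 0], 0], [[0, 0, -40], [0, 0, 0], 0], [[0, 0, -50], [0, 0, 0], 0], [[0, 0, -50], [0, 0, 0], 0], [[0, 0, -50], [0, 0, 0], 0]]'

```text
t: 6.2
tcp_pos: [0.5369, -0.2025, 0.2265]
tool_rot: [-3.141, 0.001, 0.086]
wrist_force: [-1.1, 0.5, -0.6]
grip_width: 0.0263
```

```bash
python3 g.py; python3 pic.py b3 scene 310 90 140 150 4
python3 - <<'E'
from rig import robot
import numpy as np
for n in("orange_clamp","orange_clamp_throat","grey_clamp"):
  print(n,[(round(r["score"],2),np.round(r["at"],4)) for r in robot.mark_of("scene",n)])
E
```

```text
6.2 [ 0.5369 -0.2025  0.2265] [-0.56  0.43  1.35 -0.    1.37 -0.65] [-1.1  0.5 -0.6] 0.02632415450671684
shift [ 0.2 -0.9 11.5] turn [-0.01  0.01 -0.01]
orange_clamp [(0.65, array([ 0.4103, -0.1649,  0.0492])), (0.57, array([ 0.534 , -0.2001,  0.2027]))]
orange_clamp_throat [(0.85, array([ 0.4086, -0.1621,  0.0421])), (0.83, array([ 0.5454, -0.2044,  0.1956]))]
grey_clamp [(0.87, array([ 0.5293, -0.1259,  0.1036]))]
```

View pics/b3.png

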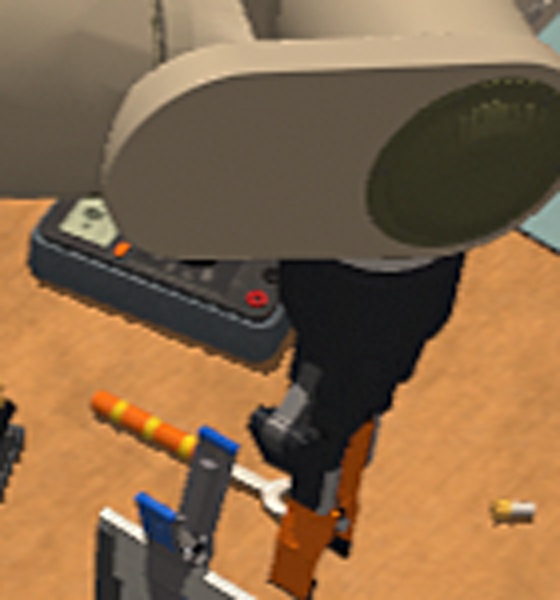

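```bash
cat >> h.py <<'E'
U=-_z; Em=np.array([fit[0][0],fit[0][1],.137])
E
python3 - <<'E'
from rig import robot
from h import *
s=robot.state()
print("S",Em+.12*U, U)
go(s,Em+.12*U+[0,0,.03],RE)
E
```

```text
S [0.46598843 0.17297277 0.23529585] [-0.23947647  0.52122319  0.81913211]
shift [ -38.4 -380.2  -38.5] turn [-3.57  5.09 11.32]
```

Emit:
carry_out --motion '[[[0, 0, -35], [0, 0, 0], 0], [[-4, -30, -55], [-0.36, 0.51, 1.13], 0], [[-8, -78, -60], [-0.71, 1.02, 2.26], 0], [[-13, -125, -62], [-1.07, 1.53, 3.4], 0], [[-18, -172, -62], [-1.43, 2.04, 4.53], 0]]'

```text
t: 6.9
tcp_pos: [0.5054, -0.0391, 0.2895]
tool_rot: [3.047, -0.231, -0.364]
wrist_force: [0.6, 0.8, 0.1]
grip_width: 0.0261
```

```bash
cat > g2.py <<'E'
from rig import robot
from h import *
import sys
a=float(sys.argv[1])
s=robot.state();print(s["t"],s["tcp_pos"].round(4),s["q"].round(2),s["wrist_force"].round(1),s["grip_width"].round(4))
R0=Ro.from_euler('xyz',s["tool_rot"])
print("rel in edge frame (x n, y edge(tool y=-y), z) TCP mm:",RE.inv().apply(s["tcp_pos"]-Em).round(4)*1000,"F tool",R0.inv().apply(s["wrist_force"]).round(1))
go(s,Em+a*U,RE)
E
python3 g2.py .13
```

```text
Traceback (most recent call last):
  File "g2.py", line 5, in <module>
    s=robot.state();print(s["t"],s["tcp_pos"].round(4),s["q"].round(2),s["wrist_force"].round(1),s["grip_width"].round(4))
                                                                                                 ^^^^^^^^^^^^^^^^^^^^^
AttributeError: 'float' object has no attribute 'round'
```

```bash
sed -i 's/s\["grip_width"\].round(4)/round(s["grip_width"],4)/' g2.py; python3 g2.py .13
```

```text
6.9 [ 0.5054 -0.0391  0.2895] [-0.25  0.13  1.59 -0.13  1.2   0.16] [0.6 0.8 0.1] 0.0261
rel in edge frame (x n, y edge(tool y=-y), z) TCP mm: [202.4  52.7 -44.4] F tool [ 0.3 -1.  -0.1]
shift [-123.9 -188.9    0.2] turn [-2.19  3.11  6.94]
```

Emit:
carry_out --motion '[[[-22, -33, -5], [-0.37, 0.53, 1.18], 0], [[-44, -66, -8], [-0.74, 1.06, 2.36], 0], [[-66, -100, -8], [-1.11, 1.59, 3.54], 0], [[-88, -134, -6], [-1.5, 2.12, 4.72], 0], [[-108, -165, -4], [-1.85, 2.65, 5.9], 0]]'

```text
t: 7.4
tcp_pos: [0.4736, 0.122, 0.2599]
tool_rot: [3.058, -0.475, -0.832]
wrist_force: [1.6, -0.1, 0.4]
grip_width: 0.0266
```

```bash
python3 g2.py .13
```

```text
7.4 [0.4736 0.122  0.2599] [ 0.24  0.19  1.66 -0.5   1.18  1.26] [ 1.6 -0.1  0.4] 0.0266
rel in edge frame (x n, y edge(tool y=-y), z) TCP mm: [  54.7   14.4 -111.8] F tool [ 1.2 -1.1  0.1]
shift [-50.5 -29.7 -10. ] turn [-0.73  1.19  2.57]
```

Emit:
carry_out --motion '[[[-8, -12, 2], [-0.17, 0.23, 0.5], 0], [[-18, -24, 4], [-0.34, 0.46, 1.03], 0], [[-18, -24, 4], [-0.34, 0.46, 1.03], 0], [[-18, -24, 4], [-0.34, 0.46, 1.03], 0], [[-18, -24, 4], [-0.34, 0.46, 1.03], 0]]'

```text
t: 7.9
tcp_pos: [0.4826, 0.1458, 0.247]
tool_rot: [3.078, -0.528, -0.947]
wrist_force: [-0.8, 0.6, -0.5]
grip_width: 0.0263
```

```bash
python3 g2.py .13;  python3 pic.py b4 scene 210 70 150 150 4;python3 pic.py b4t top 220 170 150 110 5
```

```text
7.9 [0.4826 0.1458 0.247 ] [ 0.31  0.26  1.62 -0.56  1.21  1.47] [-0.8  0.6 -0.5] 0.0263
rel in edge frame (x n, y edge(tool y=-y), z) TCP mm: [  32.6   -3.7 -111.4] F tool [-1.1  0.3 -0. ]
shift [-34.1  -2.6 -16. ] turn [-0.39  0.74  1.58]
```

View pics/b4.png

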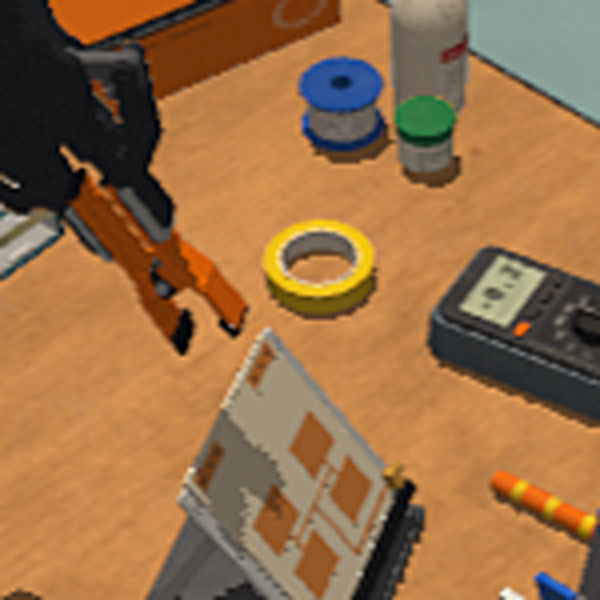

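View pics/b4t.png

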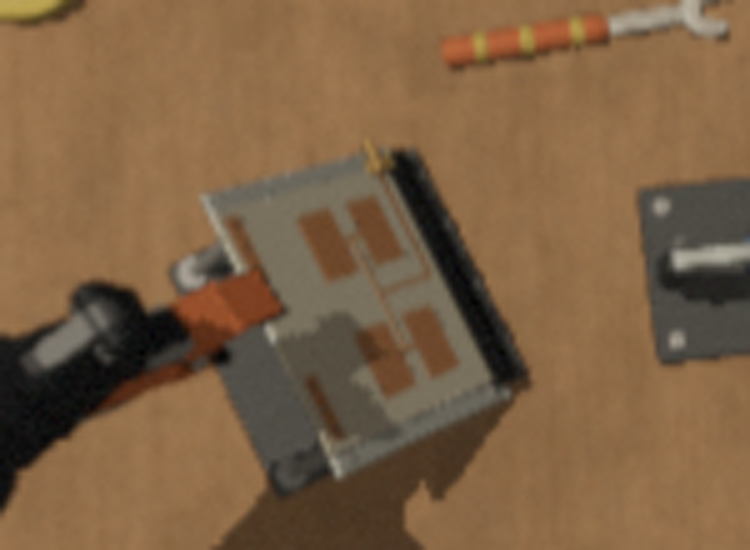

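Both pictures show the clamp held, jaws open, above the board's top edge (scene crop 200,320; top crop 255,300), nothing touching. Correct the remaining offset.

Emit:
carry_out --motion '[[[-12, -1, -8], [-0.2, 0.37, 0.8], 0], [[-34, -2.5, -16], [-0.39, 0.74, 1.58], 0], [[-34, -2.5, -16], [-0.39, 0.74, 1.58], 0], [[-34, -2.5, -16], [-0.39, 0.74, 1.58], 0], [[-34, -2.5, -16], [-0.39, 0.74, 1.58], 0]]'

```text
t: 8.5
tcp_pos: [0.4639, 0.1781, 0.2435]
tool_rot: [-3.141, -0.611, -1.14]
wrist_force: [0.1, -0.5, -0.1]
grip_width: 0.0264
```

```bash
python3 g2.py .12
cat > ov.py <<'E'
import sys
from rig import robot
from h import *
nm=sys.argv[1]
s=robot.state();R=Ro.from_euler('xyz',s["tool_rot"]).as_matrix();p=s["tcp_pos"]
for c,(x0,y0,w,hh) in {"scene":(215,80,110,130),"top":(220,175,130,100)}.items():
    k=6 if c=="top" else 4.5
    d=robot.get_image(c);im=cv2.resize(d["img"][y0:y0+hh,x0:x0+w,::-1],None,fx=k,fy=k,interpolation=cv2.INTER_CUBIC)
    def L(P,col): cv2.polylines(im,[np.int32((proj(d,np.array(P))-[x0,y0]+.5)*k)],False,col,1)
    L(edge_pts(fit[0],[(.0035,.06,0),(.0035,-.06,0)]),(255,0,0))
    L(edge_pts(fit[0],[(-.02,0,0),(.02,0,0)]),(255,0,0)); L(edge_pts(fit[0],[(0,0,0),(0,0,.06)]),(255,0,0))
    q=lambda x,y,z:p+R@np.array([x,y,z])
    L([q(0,0,0),q(0,0,.0714)],(0,255,0)); L([q(0,-.012,.0234),q(0,.012,.0234)],(0,255,0)); L([q(0,-.012,.0714),q(0,.012,.0714)],(0,255,0))
    cv2.imwrite(f"pics/{nm}_{c}.png",im)
E
python3 ov.py d
```

```text
8.5 [0.4639 0.1781 0.2435] [ 0.43  0.31  1.6  -0.64  1.3   1.76] [ 0.1 -0.5 -0.1] 0.0264
rel in edge frame (x n, y edge(tool y=-y), z) TCP mm: [   0.2   -0.2 -129.9] F tool [0.3 0.1 0.3]
shift [-0.2  0.2  9.9] turn [-0.  0. -0.]
```

View pics/d_scene.png

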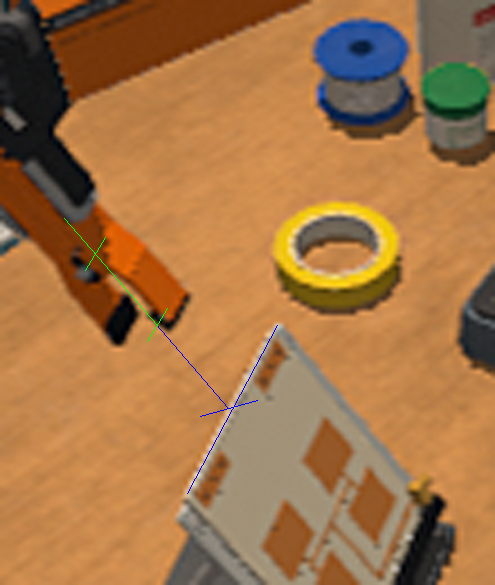

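View pics/d_top.png

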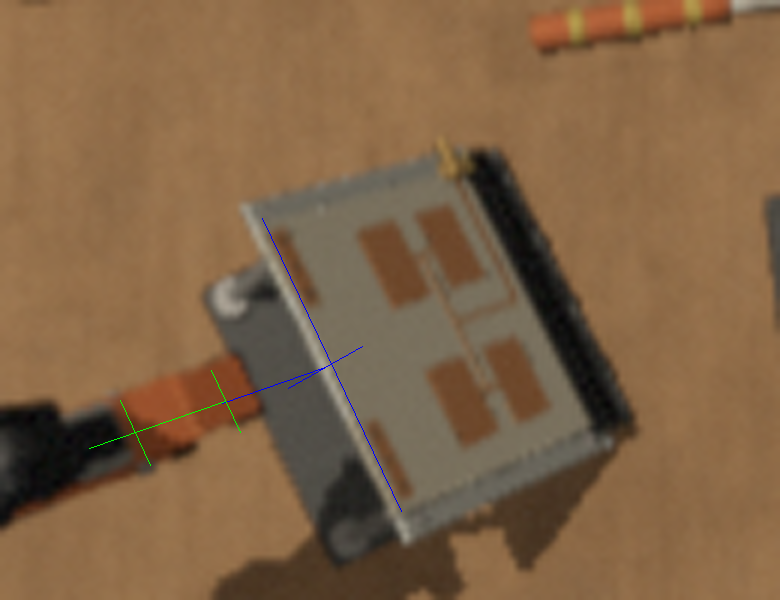

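Scene: clamp axis (green) lines up with the board edge's middle (crop 230,408); top: both overlays share the same ~1.5 px offset, so relative alignment looks good. A quick network cross-check, then a cautious approach.

Run:
```python
from rig import robot
from h import *
s=robot.state()
for c in("scene","top"):
  o={}
  for n in("orange_clamp","orange_clamp_throat","edge_mid"):
    for r in robot.mark_of(c,n):
        p=RE.inv().apply(np.array(r["at"])-Em)*1000
        print(c,n,round(r["score"],2),p.round(1))
```

```text
scene orange_clamp 0.78 [  -1.4   -2.9 -103.1]
scene orange_clamp 0.71 [122.1 193.6 195.4]
scene orange_clamp_throat 0.96 [  1.7  -4.2 -96.7]
scene orange_clamp_throat 0.61 [117.8 193.2 198.6]
scene edge_mid 0.75 [-2.5  3.8 -2.6]
top orange_clamp 0.81 [122.3 195.2 193.2]
top orange_clamp 0.52 [  -2.    -2.7 -108.2]
top orange_clamp 0.42 [-54.    6.2 129. ]
top orange_clamp_throat 0.85 [  3.4  -0.1 -95.8]
top orange_clamp_throat 0.63 [114.4 196.3 198.3]
top orange_clamp_throat 0.52 [-57.2   4.5 130. ]
top edge_mid 0.87 [1.4 1.4 3.5]
```

Emit:
carry_out --motion '[[[0, 0, 12], [0, 0, 0], 0], [[0, 0, 24], [0, 0, 0], 0], [[0, 0, 34], [0, 0, 0], 0], [[0, 0, 40], [0, 0, 0], 0], [[0, 0, 42], [0, 0, 0], 0]]'

```text
t: 9.4
tcp_pos: [0.4736, 0.1563, 0.2079]
tool_rot: [3.14, -0.611, -1.14]
wrist_force: [0.7, -0.7, -0.5]
grip_width: 0.0262
```

```bash
python3 g2.py .0324; python3 ov.py e
```

```text
9.4 [0.4736 0.1563 0.2079] [ 0.38  0.33  1.66 -0.66  1.2   1.78] [ 0.7 -0.7 -0.5] 0.0262
rel in edge frame (x n, y edge(tool y=-y), z) TCP mm: [ -0.7   0.  -87.1] F tool [ 0.5 -0.3  0.9]
shift [ 0.7 -0.1 54.7] turn [ 0.01 -0.    0.  ]
```

View pics/e_scene.png

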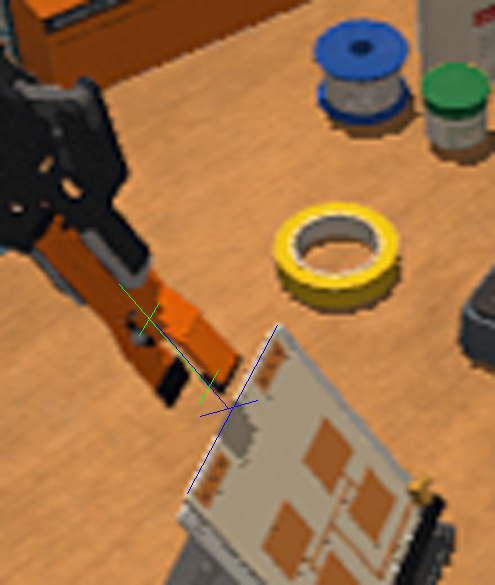

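View pics/e_top.png

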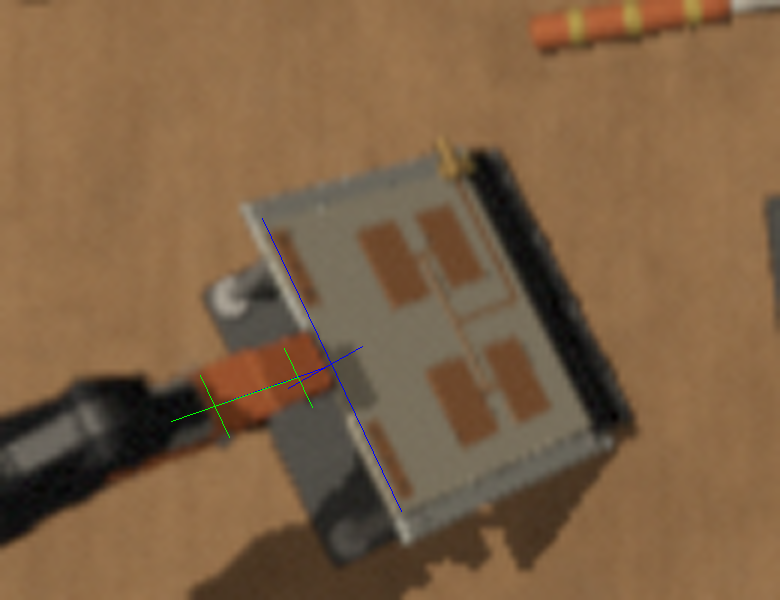

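```bash
python3 pic.py f1 scene 245 145 40 45 14;python3 pic.py f2 top 250 215 45 50 12
```

```text
(no output)
```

View pics/f1.png

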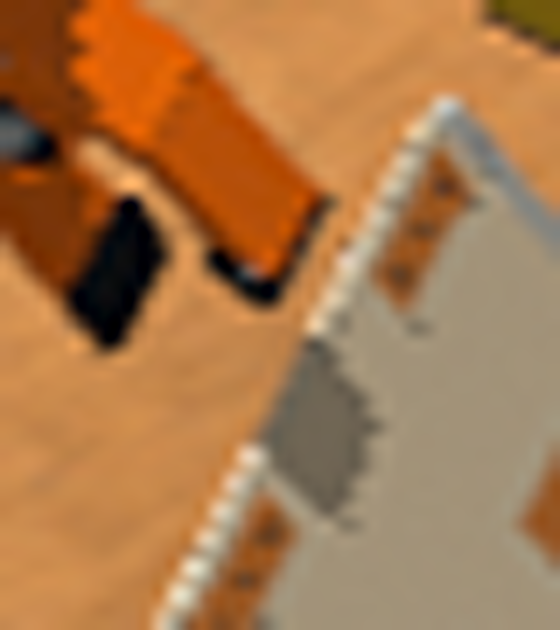

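View pics/f2.png

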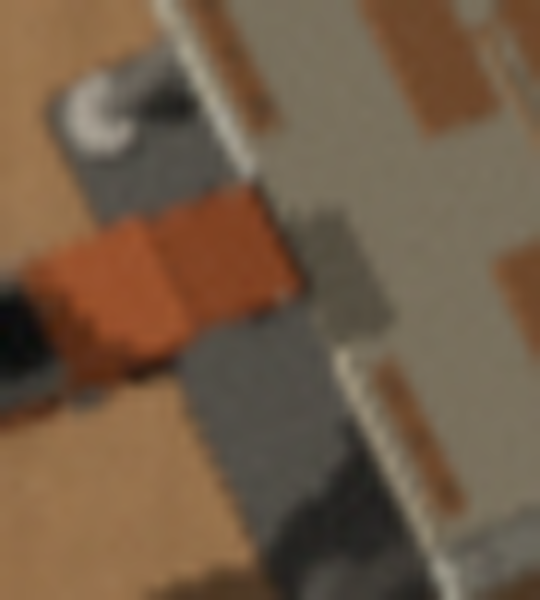

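Run:
```python
from rig import robot
from h import *
D=pickle.load(open("cal.pkl","rb"))
s=robot.state();Rt=Ro.from_euler('xyz',s["tool_rot"]);
def hit(c,uv,x0): # intersect with plane x=x0 in edge(tool RE) frame
    d=D[c];r=cv2.undistortPoints(np.array([[uv]],float),d["K"],d["dist_coeffs"])[0,0]
    R=np.array(d["R"]);o=-R.T@np.array(d["t"]);v=R.T@np.r_[r,1]
    o=RE.inv().apply(o-Em);v=RE.inv().apply(v);l=(x0-o[0])/v[0];return (o+l*v)*1000
sc=lambda x,y:(245+(x+.5)/14-.5,145+(y+.5)/14-.5); tp=lambda x,y:(250+(x+.5)/12-.5,215+(y+.5)/12-.5)
print("scene strips",hit("scene",sc(390,290),.0035).round(1),hit("scene",sc(280,512),.0035).round(1))
print("scene jaw",hit("scene",sc(325,198),.016).round(1),hit("scene",sc(265,280),.016).round(1))
print("top strips",hit("top",tp(262,128),.0035).round(1),hit("top",tp(388,362),.0035).round(1))
print("top jaw",hit("top",tp(250,182),.016).round(1),hit("top",tp(300,288),.016).round(1))
# board corners in scene
print("corner", hit("scene",sc(445,100),.0035).round(1), hit("top",(261.7,210),.0035).round(1),hit("top",(286.5,258.5),.0035).round(1))
```

```text
scene strips [  3.5 -23.2   8.1] [ 3.5 26.4  9.4]
scene jaw [ 16.  -13.7 -18.9] [ 16.    7.6 -21.3]
top strips [  3.5 -23.6   4.3] [ 3.5 25.5  8.2]
top jaw [ 16.  -12.6 -21.3] [ 16.    8.6 -21.4]
corner [  3.5 -60.7   0.2] [  3.5 -62.9  -3.6] [ 3.5 57.6  2. ]
```

Measured in both cameras: the clamp sits about 4 mm toward the far side of the strip-to-strip middle (scene 4.6, top 3.0; networks agree in sign). Correct along tool y, then advance part way.

Emit:
carry_out --motion '[[[0.5, 2, 0], [0, 0, 0], 0], [[0.5, 4, 4], [0, 0, 0], 0], [[0.5, 4, 12], [0, 0, 0], 0], [[0.5, 4, 20], [0, 0, 0], 0], [[0.5, 4, 25], [0, 0, 0], 0]]'

```text
t: 10.1
tcp_pos: [0.4761, 0.1412, 0.1876]
tool_rot: [3.14, -0.611, -1.14]
wrist_force: [-0.7, 0.4, -1.5]
grip_width: 0.0265
```

```bash
python3 g2.py .0324; python3 pic.py f3 scene 235 135 50 55 11;python3 pic.py f4 top 250 215 50 50 11
```

```text
10.1 [0.4761 0.1412 0.1876] [ 0.35  0.35  1.7  -0.68  1.14  1.8 ] [-0.7  0.4 -1.5] 0.0265
rel in edge frame (x n, y edge(tool y=-y), z) TCP mm: [ -0.3   4.1 -61.9] F tool [-1.4  0.5  0.9]
shift [ 0.3 -4.1 29.5] turn [ 0.01 -0.    0.  ]
```

View pics/f3.png

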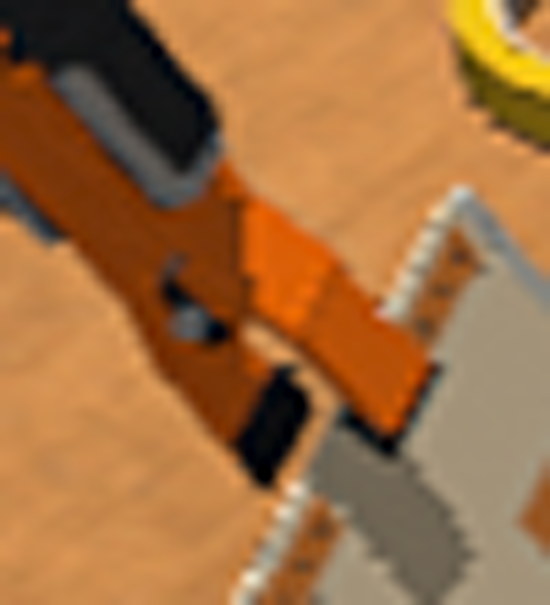

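View pics/f4.png

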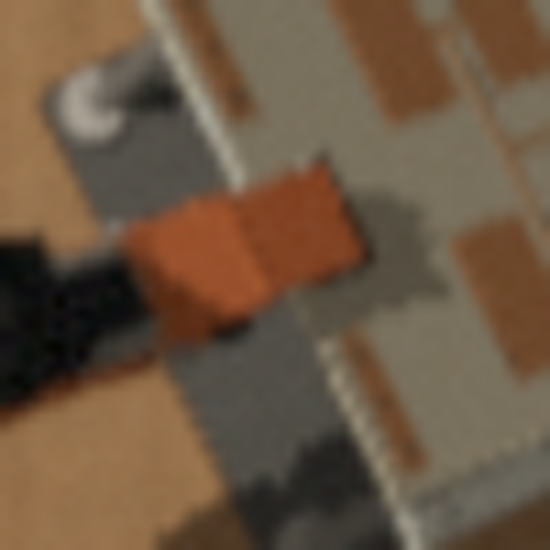

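The jaw is now centred between the two strips (top crop: ~64 vs ~58 px to each), and the edge lies between front and rear jaw (scene crop ~330,440). Advance further, then feel.

Emit:
carry_out --motion '[[[0.3, 0, 6], [0, 0, 0], 0], [[0.3, 0, 12], [0, 0, 0], 0], [[0.3, 0, 17], [0, 0, 0], 0], [[0.3, 0, 20], [0, 0, 0], 0], [[0.3, 0, 22], [0, 0, 0], 0]]'

```text
t: 10.7
tcp_pos: [0.4815, 0.1299, 0.1704]
tool_rot: [3.141, -0.611, -1.14]
wrist_force: [-0.3, -0.6, -0.9]
grip_width: 0.0261
```

```bash
python3 g2.py .0324
```

```text
10.7 [0.4815 0.1299 0.1704] [ 0.32  0.37  1.73 -0.7   1.09  1.81] [-0.3 -0.6 -0.9] 0.0261
rel in edge frame (x n, y edge(tool y=-y), z) TCP mm: [  0.1   3.8 -40.7] F tool [-0.2  0.5  0.9]
shift [-0.1 -3.8  8.3] turn [ 0. -0. -0.]
```

Emit:
carry_out --motion '[[[0, 0, 1], [0, 0, 0], 0], [[0, 0, 2], [0, 0, 0], 0], [[0, 0, 3], [0, 0, 0], 0], [[0, 0, 4], [0, 0, 0], 0], [[0, 0, 4.5], [0, 0, 0], 0]]'

```text
t: 11.2
tcp_pos: [0.4826, 0.1278, 0.167]
tool_rot: [-3.142, -0.611, -1.14]
wrist_force: [-1.1, -0.2, -0.6]
grip_width: 0.0258
```

```bash
python3 g2.py .0324
```

```text
11.2 [0.4826 0.1278 0.167 ] [ 0.32  0.37  1.73 -0.7   1.08  1.81] [-1.1 -0.2 -0.6] 0.0258
rel in edge frame (x n, y edge(tool y=-y), z) TCP mm: [  0.1   3.8 -36.5] F tool [-0.6  1.1  0.3]
shift [-0.1 -3.8  4.1] turn [-0. -0. -0.]
```

Now feel for the stop in half-millimetre rows.

Emit:
carry_out --motion '[[[0, 0, 0.5], [0, 0, 0], 0], [[0, 0, 1], [0, 0, 0], 0], [[0, 0, 1.5], [0, 0, 0], 0], [[0, 0, 2], [0, 0, 0], 0], [[0, 0, 2.5], [0, 0, 0], 0]]'

```text
t: 11.7
tcp_pos: [0.4832, 0.1265, 0.1649]
tool_rot: [-3.141, -0.611, -1.14]
wrist_force: [0.9, -0.8, -1.1]
grip_width: 0.0261
```

```bash
python3 g2.py .0324
```

```text
11.7 [0.4832 0.1265 0.1649] [ 0.31  0.37  1.73 -0.7   1.08  1.81] [ 0.9 -0.8 -1.1] 0.0261
rel in edge frame (x n, y edge(tool y=-y), z) TCP mm: [  0.1   3.8 -34. ] F tool [ 0.3 -0.5  1.5]
shift [-0.1 -3.8  1.6] turn [-0. -0. -0.]
```

Emit:
carry_out --motion '[[[0, 0, 0.4], [0, 0, 0], 0], [[0, 0, 0.8], [0, 0, 0], 0], [[0, 0, 1.2], [0, 0, 0], 0], [[0, 0, 1.6], [0, 0, 0], 0], [[0, 0, 1.6], [0, 0, 0], 0]]'

```text
t: 12.2
tcp_pos: [0.4836, 0.1257, 0.1637]
tool_rot: [-3.141, -0.611, -1.14]
wrist_force: [-0.2, 1.4, -0.7]
grip_width: 0.026
```

```bash
python3 g2.py .0324;  python3 pic.py f5 scene 235 135 50 55 11
```

```text
12.2 [0.4836 0.1257 0.1637] [ 0.31  0.37  1.74 -0.71  1.07  1.81] [-0.2  1.4 -0.7] 0.026
rel in edge frame (x n, y edge(tool y=-y), z) TCP mm: [  0.1   3.8 -32.5] F tool [-1.6 -0.5 -0.2]
shift [-0.1 -3.8  0.1] turn [-0. -0. -0.]
```

View pics/f5.png

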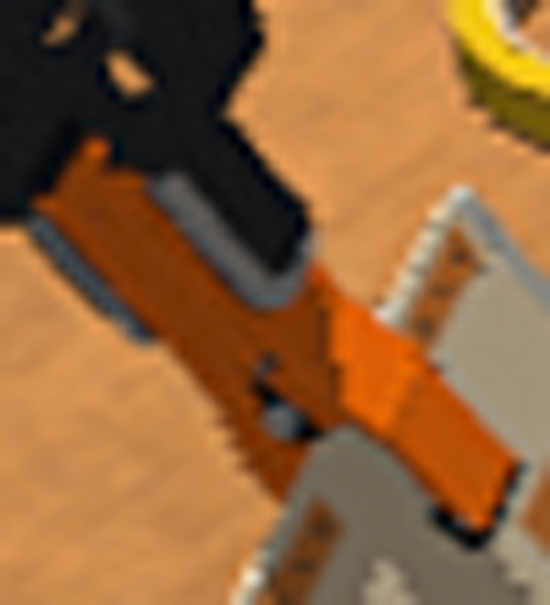

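The barrel (crop 285,415) is almost on the edge; no contact force yet. Continue.

Emit:
carry_out --motion '[[[0, 0, 0.3], [0, 0, 0], 0], [[0, 0, 0.6], [0, 0, 0], 0], [[0, 0, 0.9], [0, 0, 0], 0], [[0, 0, 1.2], [0, 0, 0], 0], [[0, 0, 1.2], [0, 0, 0], 0]]'

```text
t: 12.75
tcp_pos: [0.4839, 0.1255, 0.1636]
tool_rot: [-3.14, -0.611, -1.141]
wrist_force: [-5.4, 5.7, 9.7]
grip_width: 0.0262
```

```bash
python3 g2.py .0324
```

```text
12.75 [0.4839 0.1255 0.1636] [ 0.31  0.37  1.74 -0.71  1.07  1.81] [-5.4  5.7  9.7] 0.0262
rel in edge frame (x n, y edge(tool y=-y), z) TCP mm: [  0.3   3.6 -32.2] F tool [ -0.5   2.5 -12.2]
shift [-0.3 -3.6 -0.2] turn [-0.01 -0.   -0.01]
```

Stop found: about 12 N along the tool axis at the expected depth. Ease off slightly, then open gradually, advancing by the pads' swing-back so friction does not pull the clamp off.

Emit:
carry_out --motion '[[[0, 0, -0.4], [0, 0, 0], 0], [[0, 0, -0.3], [0, 0, 0], 0.33], [[0, 0, 0], [0, 0, 0], 0.37], [[0, 0, 0.4], [0, 0, 0], 0.4], [[0, 0, 0.6], [0, 0, 0], 0.42]]'

```text
t: 13.25
tcp_pos: [0.484, 0.1245, 0.1619]
tool_rot: [3.141, -0.611, -1.14]
wrist_force: [0.3, 0.4, -0.9]
grip_width: 0.0357
```

```bash
python3 g2.py .0324
```

```text
13.25 [0.484  0.1245 0.1619] [ 0.31  0.38  1.74 -0.71  1.07  1.81] [ 0.3  0.4 -0.9] 0.0357
rel in edge frame (x n, y edge(tool y=-y), z) TCP mm: [  0.1   3.9 -30.3] F tool [-0.7 -0.5  0.6]
shift [-0.1 -3.9 -2.1] turn [ 0. -0.  0.]
```

Emit:
carry_out --motion '[[[0, 0, 0.4], [0, 0, 0], 0.44], [[0, 0, 0.7], [0, 0, 0], 0.47], [[0, 0, 1.0], [0, 0, 0], 0.5], [[0, 0, 1.3], [0, 0, 0], 0.53], [[0, 0, 1.5], [0, 0, 0], 0.55]]'

```text
t: 13.75
tcp_pos: [0.4844, 0.1239, 0.1609]
tool_rot: [-3.141, -0.611, -1.14]
wrist_force: [0.3, -0.5, -0.9]
grip_width: 0.047
```

```bash
python3 g2.py .0324;  python3 pic.py f6 scene 235 135 50 55 11
```

```text
13.75 [0.4844 0.1239 0.1609] [ 0.31  0.38  1.74 -0.71  1.07  1.82] [ 0.3 -0.5 -0.9] 0.047
rel in edge frame (x n, y edge(tool y=-y), z) TCP mm: [  0.1   3.8 -29.1] F tool [-0.1 -0.1  1.1]
shift [-0.1 -3.8 -3.3] turn [-0. -0. -0.]
```

View pics/f6.png

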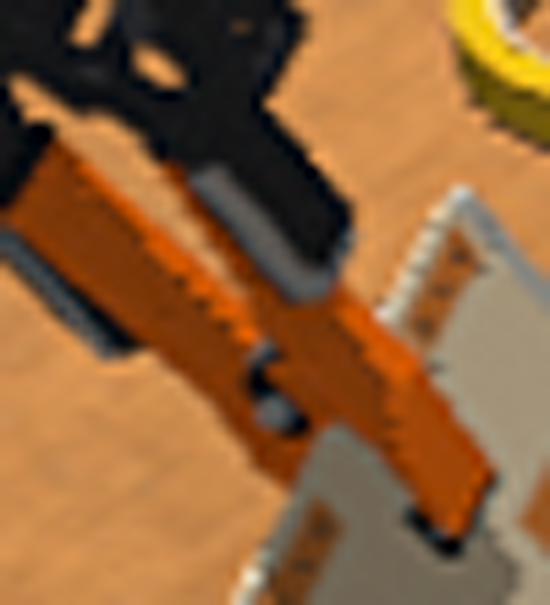

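Barrel (crop 278,410) is at the edge, jaws nearly closed; force near zero, so press gently forward to confirm it's at the stop before final release.

Emit:
carry_out --motion '[[[0, 0, 0.3], [0, 0, 0], 0.55], [[0, 0, 0.6], [0, 0, 0], 0.55], [[0, 0, 0.9], [0, 0, 0], 0.55], [[0, 0, 1.2], [0, 0, 0], 0.55], [[0, 0, 1.2], [0, 0, 0], 0.55]]'

```text
t: 14.3
tcp_pos: [0.4846, 0.1233, 0.1599]
tool_rot: [3.142, -0.611, -1.14]
wrist_force: [-0.7, 0.2, 0.3]
grip_width: 0.0468
```

```bash
python3 g2.py .0324
```

```text
14.3 [0.4846 0.1233 0.1599] [ 0.31  0.38  1.74 -0.71  1.06  1.82] [-0.7  0.2  0.3] 0.0468
rel in edge frame (x n, y edge(tool y=-y), z) TCP mm: [  0.1   3.8 -27.9] F tool [-0.2  0.6 -0.5]
shift [-0.1 -3.8 -4.5] turn [ 0. -0. -0.]
```

```bash
python3 pic.py f7 scene 235 135 50 55 11; python3 pic.py f7t top 230 205 60 55 10
python3 - <<'E'
from h import *
from rig import robot
for c in("scene","top"):
  for n in("orange_clamp","orange_clamp_throat"):
    for r in robot.mark_of(c,n)[:2]:
        p=RE.inv().apply(np.array(r["at"])-Em)*1000
        if abs(p[1])<60: print(c,n,round(r["score"],2),p.round(1))
E
```

```text
scene orange_clamp 0.64 [ 0.   2.2 -9. ]
scene orange_clamp_throat 0.9 [ 3.4 -1.8  1.5]
top orange_clamp 0.74 [  0.5  -0.8 -12.5]
top orange_clamp_throat 0.59 [1.3 1.7 2.1]
```

View pics/f7.png

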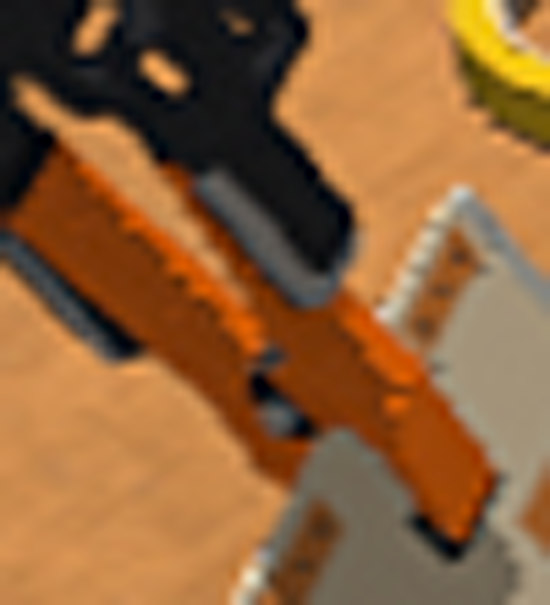

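View pics/f7t.png

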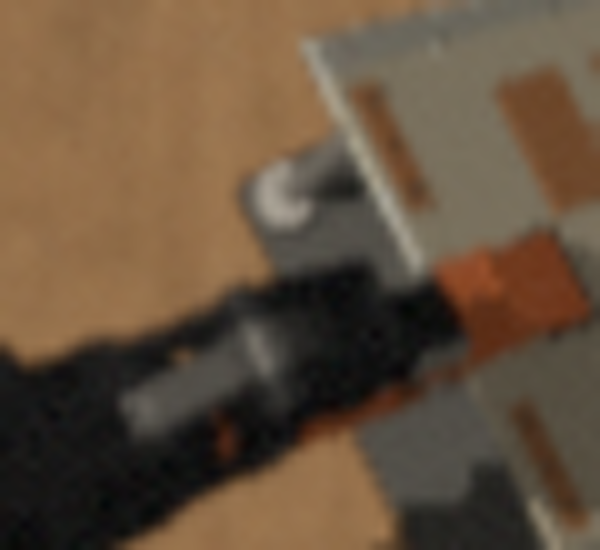

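Barrel moved forward again with the tool to (285,415), where it was just before contact. Press on gently until the stop is felt.

Emit:
carry_out --motion '[[[0, 0, 0.3], [0, 0, 0], 0.55], [[0, 0, 0.6], [0, 0, 0], 0.55], [[0, 0, 0.9], [0, 0, 0], 0.55], [[0, 0, 1.2], [0, 0, 0], 0.55], [[0, 0, 1.2], [0, 0, 0], 0.55]]'

```text
t: 15.1
tcp_pos: [0.4849, 0.1226, 0.1589]
tool_rot: [3.142, -0.611, -1.14]
wrist_force: [0.6, 0.1, 0.1]
grip_width: 0.0472
```

```bash
python3 g2.py .0324; python3 pic.py f8 scene 235 135 50 55 11
```

```text
15.1 [0.4849 0.1226 0.1589] [ 0.31  0.38  1.74 -0.71  1.06  1.82] [0.6 0.1 0.1] 0.0472
rel in edge frame (x n, y edge(tool y=-y), z) TCP mm: [  0.1   3.8 -26.7] F tool [ 0.2 -0.6  0. ]
shift [-0.1 -3.8 -5.7] turn [ 0. -0. -0.]
```

View pics/f8.png

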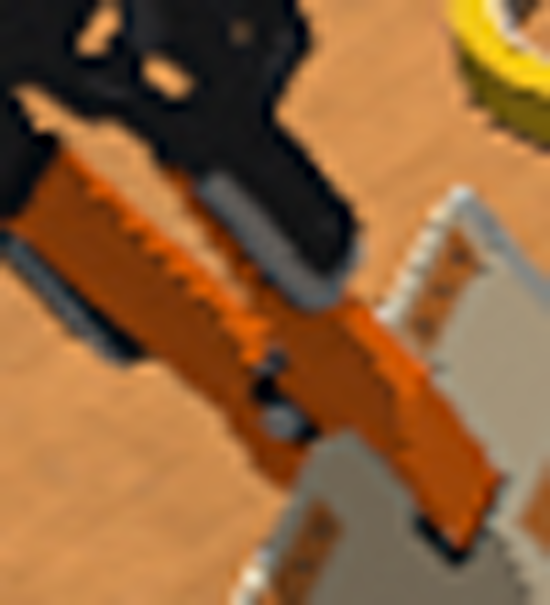

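Still moving freely with the tool. Continue.

Emit:
carry_out --motion '[[[0, 0, 0.3], [0, 0, 0], 0.55], [[0, 0, 0.6], [0, 0, 0], 0.55], [[0, 0, 0.9], [0, 0, 0], 0.55], [[0, 0, 1.2], [0, 0, 0], 0.55], [[0, 0, 1.2], [0, 0, 0], 0.55]]'

```text
t: 15.65
tcp_pos: [0.4855, 0.1225, 0.1586]
tool_rot: [-3.14, -0.611, -1.141]
wrist_force: [-2.4, 4.6, 6.6]
grip_width: 0.0471
```

```bash
python3 g2.py .0324; python3 pic.py f9 scene 235 135 50 55 11
```

```text
15.65 [0.4855 0.1225 0.1586] [ 0.31  0.38  1.74 -0.71  1.06  1.82] [-2.4  4.6  6.6] 0.0471
rel in edge frame (x n, y edge(tool y=-y), z) TCP mm: [  0.3   3.3 -26.2] F tool [-0.4  0.3 -8.3]
shift [-0.3 -3.4 -6.2] turn [-0.01 -0.   -0.01]
```

View pics/f9.png

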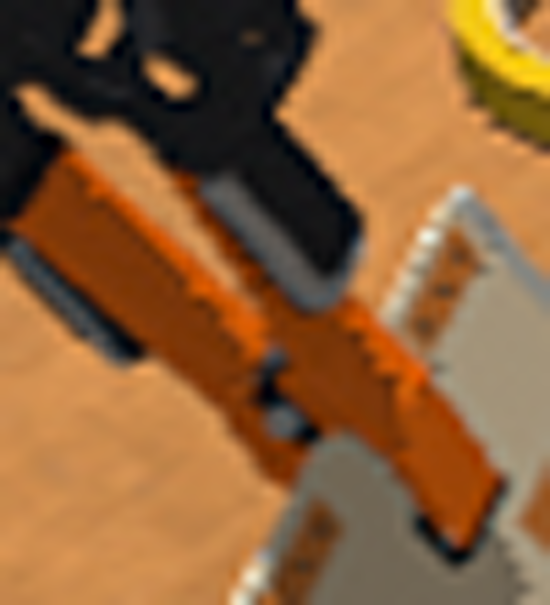

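Stop felt again (8 N). Finish the release, advancing at the measured swing rate (~0.3 mm per mm of opening).

Emit:
carry_out --motion '[[[0, 0, 0.4], [0, 0, 0], 0.57], [[0, 0, 0.8], [0, 0, 0], 0.59], [[0, 0, 1.2], [0, 0, 0], 0.61], [[0, 0, 1.6], [0, 0, 0], 0.63], [[0, 0, 2.0], [0, 0, 0], 0.65]]'

```text
t: 16.2
tcp_pos: [0.4855, 0.1209, 0.1559]
tool_rot: [3.141, -0.611, -1.14]
wrist_force: [0.3, 1.7, 1.6]
grip_width: 0.0556
```

```bash
python3 g2.py .0324; python3 pic.py f10 scene 235 135 50 55 11
```

```text
16.2 [0.4855 0.1209 0.1559] [ 0.3   0.38  1.74 -0.71  1.05  1.82] [0.3 1.7 1.6] 0.0556
rel in edge frame (x n, y edge(tool y=-y), z) TCP mm: [ -0.1   4.  -23.1] F tool [-0.3 -1.  -2.1]
shift [ 0.1 -4.  -9.3] turn [0.01 0.   0.  ]
```

View pics/f10.png

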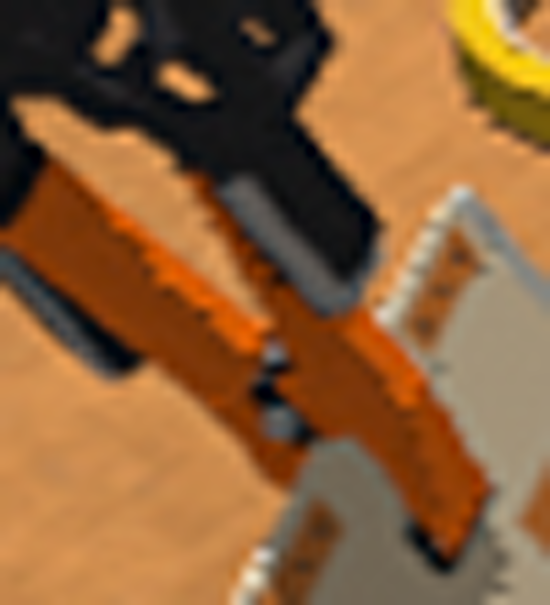

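Barrel at (287,420), home; jaws closing. Open fully with slight advance, then look.

Emit:
carry_out --motion '[[[0, 0, 0.5], [0, 0, 0], 0.68], [[0, 0, 0.8], [0, 0, 0], 0.72], [[0, 0, 1], [0, 0, 0], 0.78], [[0, 0, 1], [0, 0, 0], 0.9], [[0, 0, 1], [0, 0, 0], 1]]'

```text
t: 16.75
tcp_pos: [0.486, 0.1204, 0.1555]
tool_rot: [-3.142, -0.611, -1.14]
wrist_force: [-0.4, -0.3, -0.4]
grip_width: 0.085
```

Emit:
carry_out --motion '[[[0, 0, 0], [0, 0, 0], 1], [[0, 0, 0], [0, 0, 0], 1], [[0, 0, 0], [0, 0, 0], 1], [[0, 0, 0], [0, 0, 0], 1], [[0, 0, 0], [0, 0, 0], 1]]'

```text
t: 17.25
tcp_pos: [0.4859, 0.1205, 0.1555]
tool_rot: [3.142, -0.611, -1.14]
wrist_force: [0.1, 0.1, 0.1]
grip_width: 0.0852
```

```bash
python3 g2.py .0324; python3 pic.py f11 scene 205 115 80 80 7; python3 pic.py f11t top 220 195 80 75 8
```

```text
17.25 [0.4859 0.1205 0.1555] [ 0.3   0.38  1.75 -0.72  1.05  1.82] [0.1 0.1 0.1] 0.0852
rel in edge frame (x n, y edge(tool y=-y), z) TCP mm: [  0.1   3.8 -22.5] F tool [-0.  -0.2 -0.1]
shift [-0.1 -3.8 -9.9] turn [ 0. -0. -0.]
```

View pics/f11.png

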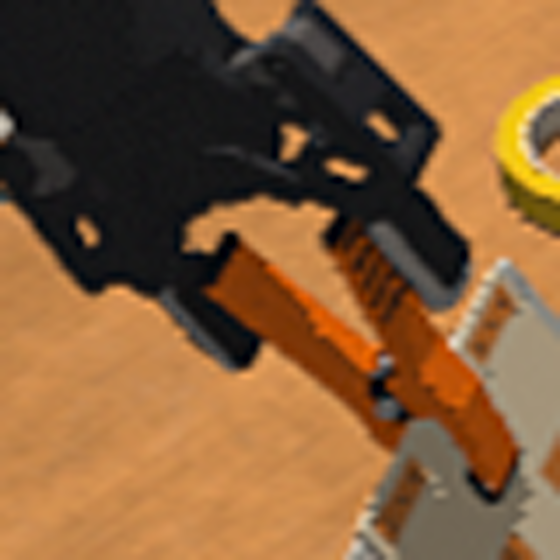

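View pics/f11t.png

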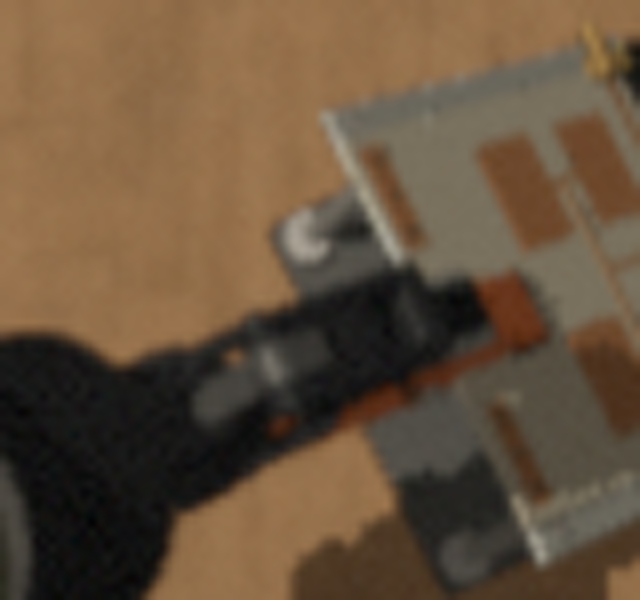

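Jaws are shut on board and plate (scene crop 490,480), fingers stand clear of both handles. Retract along the tool axis.

Emit:
carry_out --motion '[[[0, 0, -10], [0, 0, 0], 1], [[0, 0, -25], [0, 0, 0], 1], [[0, 0, -50], [0, 0, 0], 1], [[0, 0, -80], [0, 0, 0], 1], [[0, 0, -110], [0, 0, 0], 1]]'

```text
t: 17.85
tcp_pos: [0.459, 0.1787, 0.2471]
tool_rot: [-3.141, -0.611, -1.14]
wrist_force: [1.1, 0.2, 1.0]
grip_width: 0.0857
```

Emit:
carry_out --motion '[[[0, 0, -40], [0, 0, 0], 1], [[0, 0, -80], [0, 0, 0], 1], [[0, 0, -80], [0, 0, 0], 1], [[0, 0, -80], [0, 0, 0], 1], [[0, 0, -80], [0, 0, 0], 1]]'

```text
t: 18.35
tcp_pos: [0.4402, 0.2192, 0.3103]
tool_rot: [3.14, -0.611, -1.139]
wrist_force: [0.3, 0.1, -0.1]
grip_width: 0.0858
```

```bash
python3 g2.py .0324; python3 pic.py g1 scene 225 130 80 90 7; python3 pic.py g1t top 240 190 90 85 7;  python3 - <<'E'
from h import *
from rig import robot
for c in("scene","top"):
  for n in("orange_clamp","orange_clamp_throat","edge_mid"):
    for r in robot.mark_of(c,n)[:2]:
        p=RE.inv().apply(np.array(r["at"])-Em)*1000
        if abs(p[1])<60: print(c,n,round(r["score"],2),p.round(1))
  for n in("stand","board","grey_clamp","rail"): print(c,n,[np.round(r["at"],4) for r in robot.mark_of(c,n)[:1]])
E
```

```text
18.35 [0.4402 0.2192 0.3103] [ 0.52  0.27  1.46 -0.61  1.49  1.74] [ 0.3  0.1 -0.1] 0.0858
rel in edge frame (x n, y edge(tool y=-y), z) TCP mm: [-2.000e-01  4.200e+00 -2.117e+02] F tool [-0.  -0.3  0.1]
shift [  0.2  -4.4 179.3] turn [ 0.02 -0.    0.01]
scene orange_clamp 0.67 [ -0.8   2.8 -11.2]
scene orange_clamp_throat 0.69 [ 3.6 -1.2  0.9]
scene edge_mid 0.6 [-3.2  1.3 -4.3]
scene stand [array([ 5.051e-01,  7.870e-02, -1.000e-04])]
scene board [array([ 0.5081,  0.0802, -0.0007])]
scene grey_clamp [array([ 0.5287, -0.1253,  0.1046])]
scene rail [array([ 0.539 , -0.1668, -0.004 ])]
top orange_clamp 0.82 [  2.    3.1 -10.9]
top orange_clamp_throat 0.74 [-1.   3.6  2.5]
top edge_mid 0.66 [-2.9  2.9  1.9]
top edge_mid 0.44 [-1.4 -0.5 -9.8]
top stand [array([0.5029, 0.0835, 0.0009])]
top board [array([0.4961, 0.109 , 0.1361])]
top grey_clamp [array([ 0.5323, -0.1239,  0.1109])]
top rail [array([ 0.5389, -0.1657, -0.0011])]
```

View pics/g1.png

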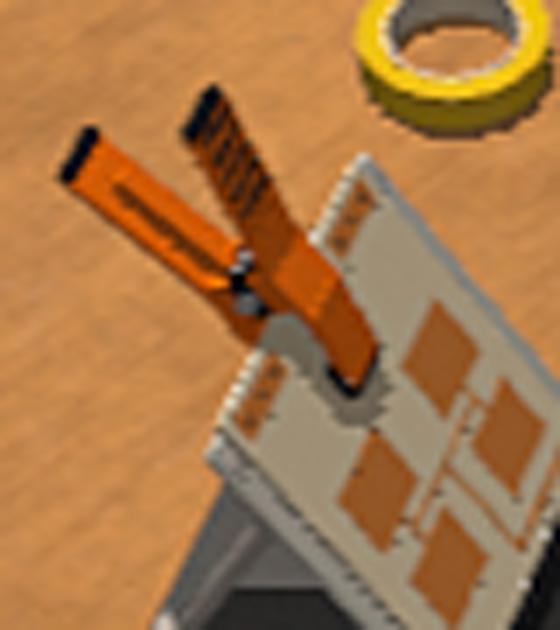

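View pics/g1t.png

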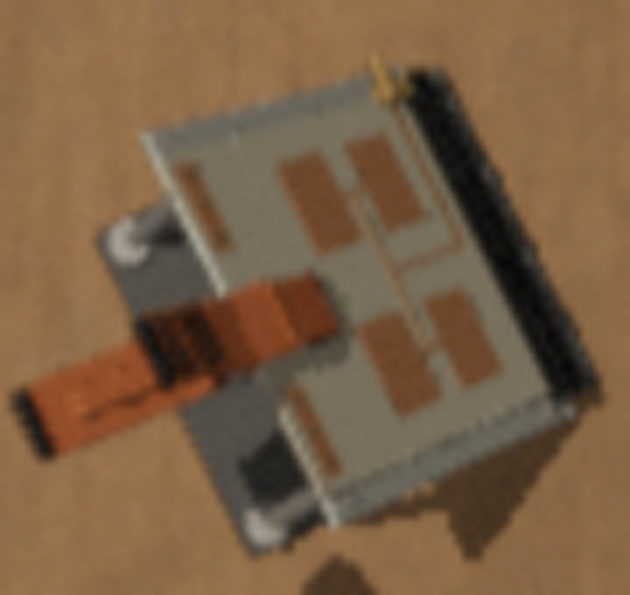

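The clamp sits closed on the middle of the top edge (scene crop 250,290; top crop 220,320), both strips free. Check seating depth and that nothing else moved.

Run:
```python
from rig import robot
from h import *
D=pickle.load(open("cal.pkl","rb"))
N={c:robot.get_image(c) for c in D}
out=[]
for c in D:
    a=D[c]["img"].astype(int);b=N[c]["img"].astype(int)
    m=(np.abs(a-b).max(2)>40).astype(np.uint8)*255
    out.append(m)
cv2.imwrite("pics/diff.png",cv2.resize(np.vstack(out),(480,600)))
for c,(x,y,w,h) in {"scene":(285,205,20,30),"top":(300,205,25,45)}.items():
    # lower board features: phase shift
    for nm,(x,y,w,h) in {"board":(x,y,w,h)}.items():
        g=lambda I:np.float32(cv2.cvtColor(I["img"],cv2.COLOR_RGB2GRAY)[y:y+h,x:x+w])
        print(c,nm,cv2.phaseCorrelate(g(D[c]),g(N[c])))
d=N["scene"];k=14
cv2.imwrite("pics/g2.png",cv2.resize(d["img"][160:195,252:292,::-1],None,fx=k,fy=k,interpolation=cv2.INTER_CUBIC))
im=cv2.imread("pics/g2.png")
for z in (0,-.039): pass
for nm,P,col in (("throat edge near",[(0.0,-.012+.0,0),(0,.012,0)],(255,0,0)),("tip",[(.0045,-.012,-.039),(.0045,.012,-.039)],(0,255,0)),("piv",[(0,-.012,.009),(0,.012,.009)],(0,0,255))):
    q=edge_pts(fit[0]-0,np.array(P)+[0,-.0013,0])
    p=np.int32((proj(d,q)-[252,160]+.5)*k); cv2.line(im,tuple(p[0]),tuple(p[1]),col,1)
cv2.imwrite("pics/g2.png",im)
```

```text
scene board ((0.04158714665400254, 0.1014183352376481), 1.0084289689858754)
top board ((0.5443230578312104, 0.46371874401148716), 1.0278300391303168)
```

View pics/g2.png

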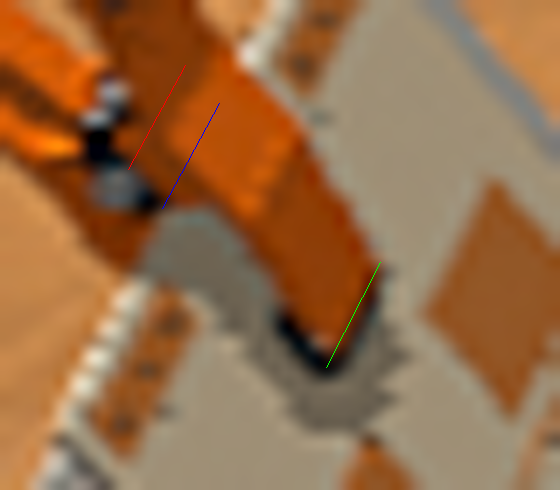

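View pics/diff.png

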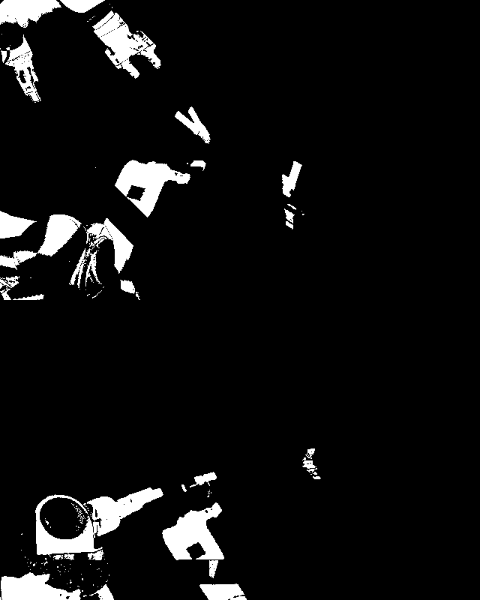

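Predicted fully-home tip line (green) coincides with the actual jaw tip at crop (350,320), so it is seated; the difference picture shows only clamp, arm and shadows changed. Hand in.

```bash
python3 -c "
from rig import robot
print(robot.state()['t']);print(robot.sign_off())"
```

```text
19.25
the job is handed in; nothing more can be done
None
```

I took the orange clamp off the rail, pushed it down the slope over the middle of the board's top edge and let its jaws close there. The job was handed in at 19.25 s of the 43 s allowed. The hand-in gives no verdict.

- **Stop and pressing force:** The stop was felt at about 12 N, within 0.2 mm of the predicted depth. I eased off before opening. The finger swing drew the clamp back a few millimetres as they opened, so I pushed it home again to a second stop at about 8 N. The jaws then closed, and I backed the open gripper off along the slope.
- **Seating:** In the scene picture the jaw tip lies on the line predicted for a fully home clamp.
- **Centring:** The clamp is centred between the copper strips to about 1–2 mm, after a 4 mm correction made during the approach.
- **Nothing else moved:** A before/after image comparison shows only the clamp, the arm and its shadows changed. The gripper is about 180 mm clear.

**Checks that disagreed:**
- The shift measured on the board was under 0.1 px in the roughly horizontal direction of the scene view and 0.1 px vertically. In the top view it was about 0.5 px each way; I put that down to the arm's shadow on the board but did not confirm it.
- In the last top picture the network placed the board's origin up at its edge. I took that as a misdetection.
- The gripper read 26 mm on the squeezed handles instead of the expected 33 mm, which I could not explain.

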